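# Shut the aquarium water-test case by tucking its flap under the lip

### The arm

A 7-joint arm with a two-finger parallel gripper is mounted at the origin on the work surface. World frame = base frame: x ahead of the robot, y to its left, z up, the work surface at z = 0. Lengths are in m, angles in rad, forces in N, time in s.
With the tool pointing down it reaches from about 0.425 to 0.925 m from the base axis. Payload 6.8 kg.
Tool frame: the origin (TCP) lies midway between the tips of the shut fingers; the grasp point (between the pads) lies 19 mm behind it; z points along the fingers, y is the line along which they close (so a half turn about z gives the same grasp; the last joint's range is limited). The gripper opens to 88 mm and grips with 3 to 60 N. Pads are 20 mm wide; open, the fingers measure 115 mm over their backs; the gripper's body (75 mm by 178 mm) begins 61 mm behind the grasp point.
Start: joints at [-0.108, 0.477, 0.022, 1.555, -0.011, 1.109, -0.083], TCP at [0.675, 0, 0.223] pointing down, gripper open.
Joint ranges: [-2.96, 2.96], [-0.34, 2.1], [-1.41, 1.46], [0.24, 2.44], [-1.37, 4.51], [0.17, 1.92], [-2.96, 2.96]. Speed limits (rad/s): [2.39, 2.39, 3.14, 3.14, 3.14, 3.14, 3.14].

### API

Orientations are given as a unit quaternion [w, x, y, z].
In Python, from station import manip gives the robot as it stands. The module is installed in compiled form; this text tells all that it offers.
- The arm moves only by the tool carry_out, never from a script. Its argument "plan" is a list that holds one entry, the list of rows, each a list of 5 numbers: the opening, from 0 (shut) to 1 (fully open), then the shift along the tool's x, y, z scaled (see below), then the turn about the tool's z scaled (see below). A call has 1 to 8 rows; each row shifts and turns the commanded pose from where the row before left it, along the tool's axes as they then stand; what a row does not reach is not made up. The controller multiplies each number of a shift by 2 cm and each number of a turn by 4 degrees. A row lasts 1/12 s, in which the tool goes at most 41.7 mm and 7.16 degrees, less where a joint would pass 70% of its speed; a pose out of reach is approached as far as the arm can. A call with a number of a shift or a turn outside -1 to 1 is refused whole. A call with a gripper value outside its range is refused whole. The fingers move at their own pace and stop on an object; "squeeze" is the grip in N (left out, the last holds). Time passes only in rows, so rows that do not move let the fingers close. It gives the time, the measured TCP pose, the force, the opening and the grip force at its end, in the units of the state.
- manip.state(): the state, without advancing time (a new reading comes with each control period).
- manip.grab_frame(name): name is "scene" or "side" or "wrist"; returns a dict with "frame" (400x640x3 uint8, red, green, blue), "z_map" (400x640 float32, m along the optical axis (not along the pixel's ray), 0 where there is no reading), "mtx" (3x3 intrinsics, pixels), "cam_to_world" (4x4, takes a point from camera to world coordinates). Camera axes: x right, y down, z forward; pixel columns grow to the right and rows downward; lengths in m; the calibration is good to about 2 mm. A picture is of the moment at which its call begins.
- manip.job_done(): hands the job in; it is judged then, once.
The state is a dict: "t": time; "joints": joint angles; "qvel": joint speeds; "joint_torque": joint torques, N m; "position": TCP position; "eef_rot": TCP orientation; "contact_force": force on the tool from outside, world axes, zero at the start; "ft_torque": the same for the moment, N m; "gripper_width": finger opening in m; "grip_force": force on a finger pad.
Only numpy, scipy, OpenCV 4.12 (cv2) and the standard library are available. Lean on these libraries where they do the work, as an engineer would, in place of code of your own. Each camera call takes 0.05 s, during which the arm holds its last target. There are 200 camera calls.

### The job

Shut the water-test case on the drawer unit: push its blue flap over with the fingertips until it lies flat, keep it pressed down and push it on towards the orange lip until its free edge is tucked fully home beneath the lip, then take the hand away. Only push the flap, from its outer side, never touching the colour chart on its inner side, and leave the loose things around the case where they are.

Things in the scene. Friction and masses are not known exactly. Their poses are not given: they have to be found in the camera images.
- test_case: white open plastic case, 150 x 120 x 45 mm (x, y, z), fixed on top of the grey drawer unit (the unit's top is 100 mm above the work surface). Origin: centre of its underside. Its +x points from the hinge side to the side with the orange lip; z up. The lip is a 4 mm thick orange strip along the whole +x side, 120 mm wide, from x = 54 to 75 mm, its underside 52.5 mm and its top 56.5 mm above the origin; below it is a slot open towards the hinge, closed at x = 70 mm
- hinge_home (a point): point fixed to the case: the flap's hinge pin centre when flap_slide is 0, at (-64, 0, 48) mm in the case's frame. The pin runs along the case's y in slots; its present place is this point shifted by flap_slide along the case's +x. The hinge cheeks are the only parts near it and rise 6 mm above the pin
- flap (a joint): angle of the blue flap about the pin, rad: 0 = folded flat over the case towards the lip (rests on a firm stop there), 1.57 = standing upright, up to 1.9 = leaning back away from the lip. The flap is a 3 mm thick panel, 116 mm wide, reaching from 4 to 114 mm from the pin. A weak springy hinge lifts it again whenever it is let go before being tucked (well under 1 N holds it down); when tucked the lip holds it below about 0.03
- flap_slide (a joint): how far the flap and its pin have been pushed along the case's +x, towards the lip, m: 0 to 0.016 (end stop, fully home). About 2 N of sliding friction holds it where it is left. With the flap flat its free edge is at case x = 50 mm + flap_slide, so it meets the lip's front at 0.004 and is tucked 12 mm under it at 0.016. It cannot enter unless pressed nearly flat (free edge raised less than 3 mm)
- flap_edge (a point): middle of the flap's free edge (mid thickness), 114 mm from the pin
- flap_step (a point): foot of the white push step on the flap's outer face, 88 mm from the pin, at mid width. The step is 90 mm wide and stands 6 mm high off the face, its upright side looks to the hinge and it slopes off towards the free edge, ending 12 mm on; a fingertip resting on the face on the hinge side of it can push the flap along against it
- lip_front (a point): middle of the lower front edge of the orange lip, at (54, 0, 52.5) mm in the case's frame
- colour_chart: paper-white chart with coloured swatches stuck on the inner face of the flap (the face that looks down into the case when shut, towards the lip when open), 90 x 94 x 2 mm, not to be touched. Origin: centre of its face on the flap, 57 mm from the pin
- tweezers: loose steel tweezers lying beside the case, 136 x 18 x 6 mm, long along x; origin centre of underside; bystander
- algae_magnet: loose blue half of a magnet algae cleaner, 64 x 46 x 35 mm; origin centre of underside; bystander
- snail_shell: loose red ceramic snail shell, 50 mm across, 45 mm high; origin centre of underside; bystander
- tube_rack: loose white plastic rack with four capped pH test tubes, 130 x 45 x 76 mm; origin centre of underside; bystander
- ph_bottle: loose white reagent bottle with red cap, 28 mm diameter, 65 mm high; origin centre of underside; bystander
- food_jar: loose orange food jar with green lid, 48 mm diameter, 60 mm high; origin centre of underside; bystander

How it is judged:
By the outcome, as a careful person would: the job done as asked, in the order asked, and still so for the second after the job is handed in, with the robot touching nothing.
It also fails if it takes over 35 s, if anything falls off the work surface, if the arm or the gripper's body presses on something with over 40 N, if the wrist force passes 120 N, or if a joint passes its speed limit or range.

## Working session

There is one attempt and no reset: what is moved stays moved. The work goes in short steps, Python scripts to look and compute and a tool call to move; the robot and the scene stay as the last step left them, time stands still between calls to the robot, and variables do not carry over. Pictures are saved under pics/ and viewed, at most 10 in all, crops included, and the job is handed in when it is done.

Besides the shell and the picture viewer there is one more tool, called after ">>>" in YAML: its name, and indented under it one key for each argument. carry_out: Moves the arm, as the interface text tells. Shifts and turns lie within -1 to 1; 1 stands for 2 cm of shift or 4 degrees of turn. Its arguments: {"type":"object","properties":{"plan":{"type":"array","items":{"type":"array","items":{"type":"array","items":{"type":"number","minimum":-1,"maximum":1}}}},"squeeze":{"type":"number"}},"required":["plan"]}

```bash
mkdir -p pics; cat > h.py <<'E'
import numpy as np, cv2
from station import manip
def grab(n,save=None):
    f=manip.grab_frame(n)
    z=f["z_map"];K=f["mtx"];v,u=np.mgrid[:z.shape[0],:z.shape[1]]
    P=np.stack([(u-K[0,2])/K[0,0]*z,(v-K[1,2])/K[1,1]*z,z,np.ones_like(z)],-1)@f["cam_to_world"].T
    f["P"]=P[...,:3]; f["P"][z==0]=np.nan
    if save: cv2.imwrite("pics/"+save,f["frame"][...,::-1])
    return f
E
python3 - <<'E'
from h import *
s=grab("scene","a.png");d=grab("side","b.png");np.savez("a.npz",s=s["P"],d=d["P"],sf=s["frame"],df=d["frame"])
print(manip.state()); print(s["cam_to_world"].round(2),d["cam_to_world"].round(2))
E
```

```text
{'t': 0.1, 'joints': array([-0.10811575,  0.47772196,  0.02236902,  1.55632839, -0.01148011,
        1.10928581, -0.08311432]), 'qvel': array([ 9.38847747e-04, -4.94486291e-05, -8.16941030e-04, -2.19941528e-03,
       -2.71210424e-03,  4.24128988e-04, -1.48186413e-03]), 'joint_torque': array([ 4.71647683e-03, -5.84088278e+01,  1.53989889e+00, -2.73312145e+01,
       -5.42987685e-02,  1.30690381e-02,  5.50689708e-05]), 'position': array([ 6.74469459e-01, -2.24458987e-05,  2.21786643e-01]), 'eef_rot': array([-5.16680091e-04,  7.07104021e-01,  7.07109081e-01, -6.20566968e-04]), 'contact_force': array([ 0.41681487, -0.01612246,  0.04161792]), 'ft_torque': array([ 0.02075503, -0.05070205,  0.04026374]), 'grip_force': 0.0, 'gripper_width': 0.08772870340763682}
[[ 0.82  0.31 -0.49  1.  ]
 [ 0.58 -0.46  0.68 -0.52]
 [-0.01 -0.83 -0.55  0.58]
 [ 0.    0.    0.    1.  ]] [[-0.91 -0.2   0.35  0.26]
 [-0.4   0.45 -0.79  0.79]
 [-0.   -0.87 -0.5   0.63]
 [ 0.    0.    0.    1.  ]]
```

View pics/a.png

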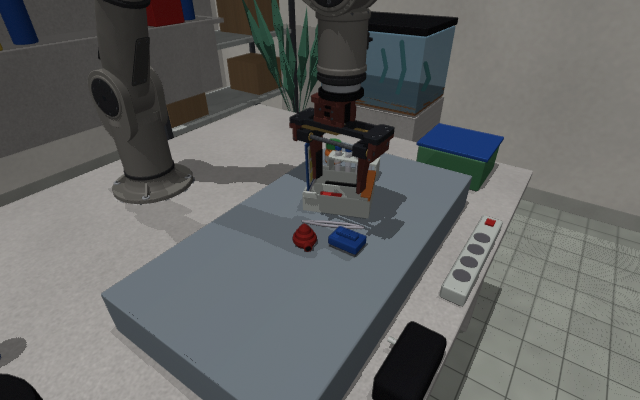

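View pics/b.png

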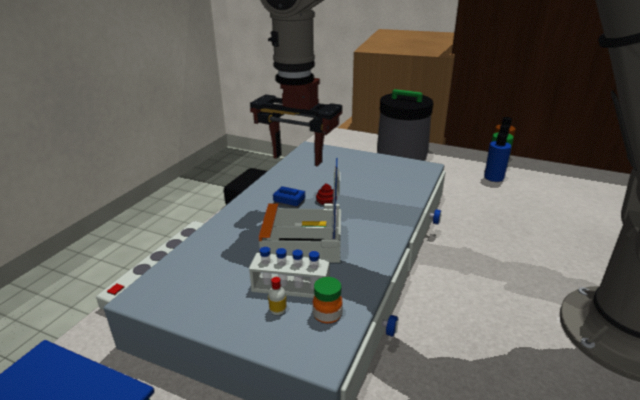

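The scene camera shows the case at about (345,190), partly behind the gripper. The side camera shows the orange lip at (268,230), the upright flap at (337,190), the rack at (290,270), the jar at (327,300) and the bottle at (277,297). Next I'll measure the lip and flap from the depth maps.

```bash
python3 - <<'E'
from h import *
a=np.load("a.npz")
for P,F,n in((a['s'],a['sf'],'s'),(a['d'],a['df'],'d')):
    hsv=cv2.cvtColor(F,cv2.COLOR_RGB2HSV);H,S,V=[hsv[...,i].astype(int) for i in range(3)]
    box=(abs(P[...,0]-.66)<.2)&(abs(P[...,1])<.25)&(P[...,2]>.1)&(P[...,2]<.3)
    for nm,m in(('orange',(H>4)&(H<14)&(S>180)&(V>120)&(abs(P[...,2]-.155)<.006)),('blue',(H>100)&(H<125)&(S>120)&(P[...,2]>.155)),('all135-152',(P[...,2]>.138)&(P[...,2]<.15)&(S<60))):
        q=P[m&box]
        if len(q)<8: print(n,nm,len(q));continue
        print(n,nm,len(q),q.min(0).round(3),q.max(0).round(3),q.mean(0).round(4))
        r=cv2.minAreaRect((q[:,:2]*1000).astype(np.float32));print('  rect',np.round(r[0],1),np.round(r[1],1),round(r[2],1))
w=manip.grab_frame("wrist");cv2.imwrite("pics/w.png",w["frame"][...,::-1])
c=a['df'][140:340,220:380,::-1];cv2.imwrite("pics/c.png",cv2.resize(c,None,fx=3,fy=3,interpolation=2))
E
```

```text
s orange 0
s blue 143 [0.524 0.034 0.155] [0.573 0.235 0.263] [0.5628 0.0867 0.2023]
  rect [548.3 134. ] [ 40.9 201.4] 2.6
s all135-152 588 [ 0.513 -0.062  0.138] [0.7   0.247 0.15 ] [0.6037 0.1112 0.1434]
  rect [615.7  95.5] [150.1 298.9] 22.4
d orange 170 [0.638 0.087 0.153] [0.695 0.199 0.157] [0.6648 0.1469 0.1545]
  rect [666.9 142. ] [ 16.  118.4] 22.4
d blue 229 [0.518 0.006 0.166] [0.717 0.25  0.261] [0.553  0.2305 0.1771]
  rect [603.9 115.8] [124.4 289.4] 22.7
d all135-152 1170 [ 0.5   -0.064  0.138] [0.681 0.25  0.15 ] [0.5672 0.1708 0.145 ]
  rect [601.5  99.3] [147.6 334. ] 12.8
```

View pics/w.png

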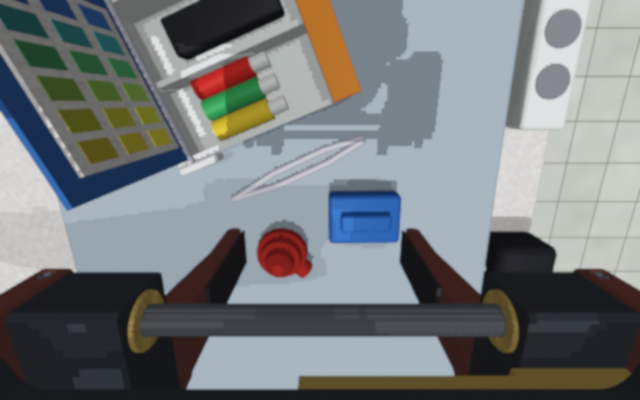

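View pics/c.png

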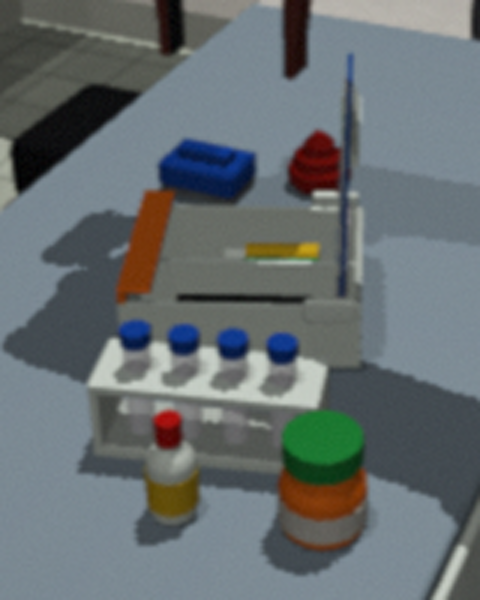

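The wrist view shows the lip's near end at (345,95), the flap with its chart at upper left, and the tweezers, magnet and shell clear to the south. The side crop shows the flap at about upright. From the fit:
- Case yaw is about +22.4°.
- Case centre is about (0.607, 0.117).

I'll rise first and go behind the flap.

>>> carry_out:
  plan:
    - [[0, 0, 0, -1, 0], [0, 0, 0, -1, 0], [0, 0, 0, -1, 0], [0, 0, 0, -1, 0], [0, 0, 0, -1, 0], [0, 0.4, -1, 0, 0], [0, 0.4, -1, 0, 0], [0, 0.4, -1, 0, 0]]
  squeeze: 20

```text
t: 0.82
position: [0.6143, 0.0242, 0.3225]
eef_rot: [-0.0, 0.707, 0.707, -0.0]
contact_force: [-0.2, -0.2, 0.0]
gripper_width: 0.0377
grip_force: 0.0
```

>>> carry_out:
  plan:
    - [[0, 0.4, -1, 0, 0], [0, 0.4, -1, 0, 0], [0, 0.4, -1, 0, 0], [0, 0.5, -1, 0, 0], [0, 0.5, -1, 0, 0], [0, 0.5, -0.5, 0, 0], [0, 0, 0, 0, 0], [0, 0, 0, 0, 0]]

```text
t: 1.48
position: [0.5054, 0.0784, 0.3229]
eef_rot: [0.0, 0.707, 0.708, 0.0]
contact_force: [0.2, -0.7, 0.4]
gripper_width: 0.0006
grip_force: 0.0
```

```bash
cat > m.py <<'E'
from h import *
def rng(nm,q):
    print(nm,len(q), q.min(0).round(1),q.max(0).round(1),np.median(q,0).round(1)) if len(q)>5 else print(nm,len(q))
def case(P,c=(.6074,.1174),yaw=22.4):
    y=np.radians(yaw);R=np.array([[np.cos(y),np.sin(y),0],[-np.sin(y),np.cos(y),0],[0,0,1]])
    return (P-[c[0],c[1],.1])@R.T*1000
def hsv(F): return [cv2.cvtColor(F,cv2.COLOR_RGB2HSV)[...,i].astype(int) for i in range(3)]
E
python3 - <<'E'
from m import *
for n in("scene","side","wrist"):
    f=grab(n,n+"1.png");P=f["P"];H,S,V=hsv(f["frame"]);C=case(P)
    box=(abs(C[...,0])<140)&(abs(C[...,1])<75)
    q=P[box&(H>4)&(H<14)&(S>180)&(abs(C[...,2]-56.5)<4)]
    print(n)
    if len(q)>20:
        r=cv2.minAreaRect((q[:,:2]*1000).astype(np.float32));print(' lip',len(q),r)
    b=box&(H>100)&(H<125)&(S>120)&(C[...,2]>62)&(C[...,0]<0)
    q=C[b]; rng(' flap',q)
    if len(q)>20: 
        for z0 in range(60,170,15):
            k=q[abs(q[:,2]-z0)<7]
            if len(k): print('  ',z0,len(k),np.median(k,0).round(1))
print(manip.state()['position'],manip.state()['t'],case(manip.state()['position']))
E
```

```text
scene
 lip 232 ((670.4885864257812, 134.8649444580078), (19.49577522277832, 116.99398040771484), 21.933429718017578)
 flap 193 [-100.9  -63.7   62.3] [-59.3  53.9 403.3] [-64.  -42.7 143.7]
   60 4 [-62.1 -59.4  63.7]
   75 22 [-62.2 -54.4  75.8]
   90 15 [-63.3 -59.9  90.6]
   105 19 [-63.5 -58.6 105.7]
   120 13 [-63.9 -58.1 121.6]
   135 17 [-64.1 -54.9 133.4]
   150 39 [-64.2 -24.6 153.6]
   165 44 [-64.4  -9.  161.9]
side
 lip 324 ((665.7171020507812, 141.53302001953125), (19.751676559448242, 119.68799591064453), 22.196258544921875)
 flap 51 [-139.8  -51.4  158.7] [-65.6  43.  401.8] [-95.2  29.9 396.2]
   165 16 [-65.9 -21.4 160. ]
wrist
 flap 480 [-67.3 -62.1  88.2] [-63.7  53.8 164. ] [-65.6   7.  162.1]
   90 1 [-63.7  53.8  88.2]
   105 4 [-64.8  53.3 103.6]
   120 11 [-65.5  48.9 121. ]
   135 11 [-65.8  49.1 135.9]
   150 14 [-66.1  50.  149.6]
   165 435 [-65.6   1.7 162.1]
[0.50604891 0.07721898 0.32251766] 1.6333 [-109.01554805    1.47269446  222.51766264]
```

View pics/scene1.png

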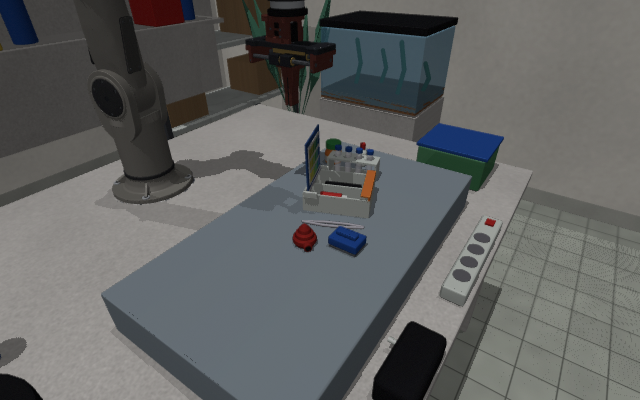

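The scene shows the flap upright at (315,155), with the lip at (369,185). The refined case centre is about (0.609, 0.114) with a yaw of about 22°, and the flap is at about 90°. Next I turn so tool x lies along case x, then descend behind the flap.

>>> carry_out:
  plan:
    - [[0, 0, 0, 0, 1], [0, 0, 0, 0, 1], [0, 0, 0, 0, 1], [0, 0, 0, 0, 1], [0, 0, 0, 0, 1], [0, 0, 0, 0, 1], [0, 0, 0, 0, 1], [0, 0, 0, 0, 1]]

```text
t: 2.3
position: [0.5059, 0.0772, 0.3223]
eef_rot: [0.0, 0.876, 0.483, -0.0]
contact_force: [0.5, 0.3, -0.1]
gripper_width: 0.0005
grip_force: 0.0
```

>>> carry_out:
  plan:
    - [[0, 0, 0, 0, 1], [0, 0, 0, 0, 1], [0, 0, 0, 0, 1], [0, 0, 0, 0, 1], [0, 0, 0, 0, 1], [0, 0, 0, 0, 1], [0, 0, 0, 0, 1], [0, 0, 0, 0, 1]]

```text
t: 2.97
position: [0.5059, 0.0772, 0.3223]
eef_rot: [0.0, 0.975, 0.223, -0.0]
contact_force: [-0.7, 0.5, 0.6]
gripper_width: 0.0006
grip_force: 0.0
```

>>> carry_out:
  plan:
    - [[0, 0, 0, 0, 1], [0, 0, 0.27, 1, 0], [0, 0, 0, 1, 0], [0, 0, 0, 1, 0], [0, 0, 0, 1, 0], [0, 0, 0, 0.7, 0], [0, 0, 0, 0, 0], [0, 0, 0, 0, 0]]

```text
t: 3.63
position: [0.5073, 0.0723, 0.2281]
eef_rot: [0.0, 0.982, 0.19, -0.001]
contact_force: [-0.1, -0.3, 0.1]
gripper_width: 0.0003
grip_force: 0.0
```

```bash
cat >> m.py <<'E'
from scipy.spatial.transform import Rotation
def tcp():
    s=manip.state();q=s['eef_rot'];R=Rotation.from_quat(np.roll(q,-1)).as_matrix()
    print('t',s['t'],'tcp',case(s['position'],(.6089,.1137),22.1).round(1),'F',case(s['contact_force']/1000+[.6089,.1137,.1],(.6089,.1137),22.1).round(1),'yaw x',np.degrees(np.arctan2(R[1,0],R[0,0])).round(1),'j',s['joints'].round(2))
E
python3 -c "
from m import *
tcp()
# planned TCP path, r=78, front corner 10 ahead
for th in range(90,-1,-10):
    a=np.radians(th);print(th,(-64+78*np.cos(a)-1.5*np.sin(a)-10).round(1),(48+78*np.sin(a)+1.5*np.cos(a)).round(1))"
```

```text
t 3.6333 tcp [-1.097e+02 -1.000e-01  1.281e+02] F [-0.2 -0.3  0.1] yaw x 21.9 j [-0.3   0.2   0.04  1.93 -0.01  1.   -1.44]
90 -75.5 126.0
80 -61.9 125.1
70 -48.7 121.8
60 -36.3 116.3
50 -25.0 108.7
40 -15.2 99.3
30 -7.2 88.3
20 -1.2 76.1
10 2.6 63.0
0 4.0 49.5
```

>>> carry_out:
  plan:
    - [[0, 0.4, 0, 0.02, 0], [0, 0.4, 0, 0.02, 0], [0, 0.4, 0, 0.02, 0], [0, 0.4, 0, 0.02, 0], [0, 0.4, 0, 0.02, 0], [0, 0.4, 0, 0.05, 0], [0, 0.33, 0, 0.08, 0], [0, 0.33, 0, 0.08, 0]]

```text
t: 4.3
position: [0.5645, 0.0963, 0.2222]
eef_rot: [0.0, 0.982, 0.191, -0.0]
contact_force: [-0.5, -0.9, 1.2]
gripper_width: 0.0006
grip_force: 0.2
```

>>> carry_out:
  plan:
    - [[0, 0.31, 0, 0.14, 0], [0, 0.31, 0, 0.14, 0], [0, 0.28, 0, 0.19, 0], [0, 0.28, 0, 0.19, 0], [0, 0, 0, 0, 0]]

```text
t: 4.72
position: [0.5861, 0.1052, 0.2082]
eef_rot: [-0.0, 0.982, 0.191, -0.0]
contact_force: [0.1, 0.8, 0.3]
gripper_width: 0.0005
grip_force: 0.0
```

```bash
cat >> m.py <<'E'
def flap():
    for n in("scene","side"):
        f=grab(n);P=f["P"];H,S,V=hsv(f["frame"]);C=case(P,(.6089,.1137),22.1)
        b=(abs(C[...,0])<75)&(abs(C[...,1])<60)&(H>100)&(H<125)&(S>110)&(C[...,2]>46)&(C[...,2]<170)
        q=C[b];rng(n,q)
        if len(q)>20:
            q=q[np.argsort(q[:,0])];print('  ',[k.mean(0).round(1).tolist() for k in np.array_split(q,5)])
            p=np.polyfit(q[:,0],q[:,2],1);print('   angle',np.degrees(np.arctan(p[0])).round(1))
    return f
E
python3 -c "
from m import *
tcp();f=flap();cv2.imwrite('pics/d.png',cv2.resize(f['frame'][100:340,200:400,::-1],None,fx=2.5,fy=2.5))"
```

```text
t 4.7167 tcp [-24.3   0.7 108.2] F [0.4 0.7 0.3] yaw x 22.0 j [-0.31  0.36  0.04  1.77 -0.02  1.01 -1.45]
scene 355 [-60.  -59.4  53.6] [ 12.3  57.  137.9] [-30.2 -22.   89.1]
   [[-54.0, -10.5, 61.9], [-42.2, -9.1, 75.6], [-29.9, -20.8, 89.7], [-12.7, -34.6, 109.4], [8.8, -12.5, 133.6]]
   angle 48.8
side 929 [-60.8 -55.6  50.5] [ 11.7  60.  134.1] [-34.6  21.2  82.2]
   [[-55.5, 6.8, 57.8], [-45.0, 8.2, 70.0], [-34.2, 13.5, 82.5], [-20.4, 28.8, 98.5], [2.8, 28.4, 125.2]]
   angle 49.1
```

View pics/d.png

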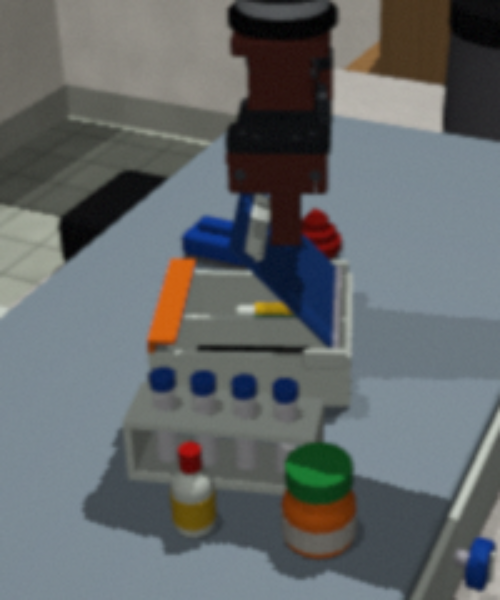

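The crop shows the fingertip on the flap's outer face at (285,240), with the flap at about 49° and the pin still at home. I'll keep following the arc.

>>> carry_out:
  plan:
    - [[0, 0.23, 0, 0.22, 0], [0, 0.23, 0, 0.23, 0], [0, 0.2, 0, 0.27, 0], [0, 0.2, 0, 0.28, 0], [0, 0.15, 0, 0.3, 0], [0, 0.15, 0, 0.31, 0], [0, 0.1, 0, 0.32, 0], [0, 0.09, 0, 0.33, 0]]

```text
t: 5.48
position: [0.6111, 0.1151, 0.1634]
eef_rot: [-0.0, 0.982, 0.191, 0.0]
contact_force: [0.3, 0.5, 1.4]
gripper_width: 0.0005
grip_force: 0.4
```

>>> carry_out:
  plan:
    - [[0, 0.03, 0, 0.25, 0], [0, 0.03, 0, 0.2, 0], [0, 0, 0, 0, 0]]

```text
t: 5.73
position: [0.6112, 0.1153, 0.1539]
eef_rot: [0.0, 0.982, 0.191, -0.001]
contact_force: [0.6, 0.1, 0.5]
gripper_width: 0.0004
grip_force: 0.1
```

```bash
python3 -c "
from m import *
tcp();f=flap();cv2.imwrite('pics/e.png',cv2.resize(f['frame'][160:340,220:380,::-1],None,fx=3.3,fy=3.3))"
```

```text
t 5.7333 tcp [ 2.7  0.6 53.9] F [ 0.6 -0.2  0.5] yaw x 22.0 j [-0.32  0.46  0.04  1.75 -0.02  0.93 -1.45]
scene 930 [-59.  -59.7  49.1] [ 50.9  59.1 143.6] [-14.1 -16.   53.6]
   [[-49.7, -1.7, 51.6], [-32.3, -5.8, 52.5], [-13.0, -22.0, 53.5], [13.4, -13.8, 54.9], [41.9, -11.4, 57.1]]
   angle 3.3
side 1391 [-58.9 -58.5  46. ] [49.9 60.  84.7] [-17.3  17.4  50.3]
   [[-50.2, 3.3, 48.3], [-33.5, 6.5, 49.3], [-17.2, 5.9, 50.4], [5.8, 29.7, 51.7], [37.8, 14.9, 53.5]]
   angle 3.4
```

View pics/e.png

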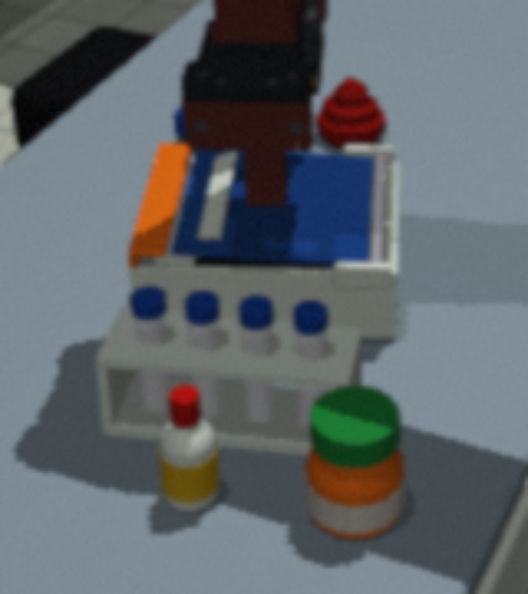

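The flap is almost flat (about 3.3°), with the fingertip at (265,195) on the hinge side of the step at (215,195). Now I press it down onto the stop.

>>> carry_out:
  plan:
    - [[0, 0, 0, 0.1, 0], [0, 0, 0, 0.1, 0], [0, 0, 0, 0, 0]]

```text
t: 6.08
position: [0.6118, 0.1153, 0.1509]
eef_rot: [-0.0, 0.982, 0.191, 0.0]
contact_force: [-0.2, -0.0, 0.1]
gripper_width: 0.0004
grip_force: 0.1
```

>>> carry_out:
  plan:
    - [[0, 0, 0, 0.05, 0], [0, 0, 0, 0, 0], [0, 0, 0, 0, 0]]

```text
t: 6.33
position: [0.6119, 0.1153, 0.1501]
eef_rot: [-0.0, 0.982, 0.191, 0.0]
contact_force: [-0.0, -0.0, 0.4]
gripper_width: 0.0006
grip_force: 0.2
```

>>> carry_out:
  plan:
    - [[0, 0, 0, 0.05, 0], [0, 0, 0, 0.05, 0], [0, 0, 0, 0, 0]]

```text
t: 6.58
position: [0.6121, 0.1154, 0.1488]
eef_rot: [-0.0, 0.982, 0.191, 0.0]
contact_force: [-1.7, 0.3, 7.2]
gripper_width: 0.0006
grip_force: 3.4
```

>>> carry_out:
  plan:
    - [[0, 0, 0, 0.05, 0], [0, 0, 0, 0, 0], [0, 0, 0, 0, 0]]

```text
t: 6.83
position: [0.6126, 0.1156, 0.1485]
eef_rot: [-0.0, 0.982, 0.191, 0.001]
contact_force: [-1.8, 0.5, 8.9]
gripper_width: 0.0005
grip_force: 4.4
```

The flap is on its stop with about 9 N of downforce. Now I push it along towards the lip.

>>> carry_out:
  plan:
    - [[0, 0.15, 0, 0, 0], [0, 0.15, 0, 0, 0], [0, 0.15, 0, 0, 0], [0, 0.15, 0, 0, 0], [0, 0, 0, 0, 0]]

```text
t: 7.25
position: [0.6243, 0.1203, 0.1486]
eef_rot: [-0.0, 0.982, 0.191, 0.001]
contact_force: [0.1, -0.6, 9.4]
gripper_width: 0.0002
grip_force: 4.3
```

```bash
python3 -c "
from m import *
tcp();flap()"
```

```text
t 7.25 tcp [16.8  0.3 48.6] F [-0.1 -0.6  9.4] yaw x 22.0 j [-0.32  0.49  0.04  1.73 -0.02  0.93 -1.46]
scene 824 [-46.1 -59.5  46.7] [62.6 58.1 83.7] [ -8.8 -18.4  50.3]
   [[-38.0, -3.9, 50.6], [-23.3, -5.4, 50.4], [-8.7, -7.6, 50.4], [12.4, -31.2, 50.3], [35.4, -14.0, 50.0]]
   angle -0.5
side 1057 [-45.5 -54.6  46. ] [ 53.7  59.9 168.5] [-11.9  18.2  47.2]
   [[-38.7, 4.8, 47.5], [-25.6, 6.7, 47.4], [-11.7, 5.5, 47.3], [3.6, 16.9, 47.7], [30.4, 28.9, 47.1]]
   angle -0.2
```

Friction has already carried the flap about 13 mm and it is lying flat under the lip. I'll push on to the end stop.

>>> carry_out:
  plan:
    - [[0, 0.1, 0, 0, 0], [0, 0.1, 0, 0, 0], [0, 0.1, 0, 0, 0], [0, 0.1, 0, 0, 0], [0, 0, 0, 0, 0]]

```text
t: 7.77
position: [0.6286, 0.1216, 0.1478]
eef_rot: [0.0, 0.982, 0.19, -0.002]
contact_force: [-8.9, -3.7, 12.4]
gripper_width: 0.0004
grip_force: 6.1
```

>>> carry_out:
  plan:
    - [[0, 0.1, 0, 0, 0], [0, 0.1, 0, 0, 0], [0, 0.1, 0, 0, 0], [0, 0, 0, 0, 0]]

```text
t: 8.1
position: [0.6345, 0.1238, 0.1477]
eef_rot: [0.001, 0.982, 0.19, -0.002]
contact_force: [-7.3, -3.5, 10.5]
gripper_width: 0.0003
grip_force: 5.4
```

```bash
python3 -c "
from m import *
tcp();flap()"
```

```text
t 8.1 tcp [27.5 -0.3 47.7] F [-8.1 -0.5 10.5] yaw x 22.0 j [-0.32  0.51  0.04  1.7  -0.02  0.94 -1.46]
scene 830 [-44.1 -59.8  46.4] [ 64.6  59.2 135.2] [ -7.2 -17.6  50.2]
   [[-36.4, -4.4, 50.7], [-21.7, -4.4, 50.5], [-7.1, -4.8, 50.2], [8.0, -14.7, 49.9], [34.1, -31.1, 50.5]]
   angle 0.2
side 1022 [-44.  -55.3  46. ] [ 64.9  60.  133.5] [-10.3  15.6  47.1]
   [[-37.3, 4.5, 47.5], [-24.2, 6.6, 47.2], [-10.3, 6.2, 48.0], [4.3, 9.7, 47.8], [26.2, 29.2, 47.3]]
   angle -0.2
```

>>> carry_out:
  plan:
    - [[0, 0.1, 0, 0, 0], [0, 0.1, 0, 0, 0], [0, 0.1, 0, 0, 0], [0, 0, 0, 0, 0]]

```text
t: 8.53
position: [0.6364, 0.1243, 0.1465]
eef_rot: [0.001, 0.982, 0.19, -0.006]
contact_force: [-16.9, -6.1, 15.1]
gripper_width: 0.0004
grip_force: 11.9
```

```bash
python3 -c "
from m import *
tcp();flap()"
```

```text
t 8.5333 tcp [29.5 -0.5 46.5] F [-18.    0.7  15.1] yaw x 21.9 j [-0.32  0.51  0.04  1.68 -0.02  0.96 -1.46]
scene 831 [-44.3 -59.6  46.1] [ 64.8  59.5 135. ] [ -7.1 -17.1  49.9]
   [[-36.3, -4.1, 50.5], [-21.6, -4.8, 50.2], [-7.0, -5.0, 50.0], [7.6, -9.9, 49.7], [32.6, -34.1, 50.0]]
   angle 0.1
side 943 [-44.1 -54.5  46. ] [ 55.5  60.  167.5] [-12.4  14.8  46.9]
   [[-37.8, 3.7, 47.3], [-25.6, 5.9, 47.2], [-12.3, 7.5, 47.1], [2.2, 8.0, 49.3], [21.9, 24.0, 47.7]]
   angle 0.8
```

It is hard against the step and end stop, at 18 N with no more movement. I'll lift straight up so the hand doesn't drag the flap back.

>>> carry_out:
  plan:
    - [[0, 0, 0, -0.3, 0], [0, 0, 0, -0.5, 0], [0, 0, 0, -1, 0], [0, 0, 0, -1, 0], [0, 0, 0, -1, 0], [0, 0, 0, -1, 0], [0, 0, 0, -1, 0], [0, 0, 0, 0, 0]]

```text
t: 9.3
position: [0.6436, 0.1277, 0.2674]
eef_rot: [-0.0, 0.982, 0.191, 0.003]
contact_force: [1.7, 0.9, -0.2]
gripper_width: 0.0001
grip_force: 0.0
```

```bash
python3 -c "
from m import *
tcp();f=flap();cv2.imwrite('pics/g.png',cv2.resize(f['frame'][160:340,220:380,::-1],None,fx=3.3,fy=3.3))"
```

```text
t 9.3 tcp [ 37.4  -0.  167.4] F [ 1.9  0.2 -0.2] yaw x 22.0 j [-0.33  0.41  0.05  1.56 -0.02  1.17 -1.46]
scene 946 [-44.4 -59.5  48.6] [53.7 59.3 55.1] [-0.4 -8.3 52.1]
   [[-35.0, -3.9, 51.2], [-17.7, -5.7, 51.6], [-0.5, -4.4, 52.1], [16.4, -5.6, 52.5], [34.1, -11.7, 52.9]]
   angle 1.5
side 1430 [-44.3 -57.9  46. ] [52.4 60.  52. ] [-1.3  7.9 48.7]
   [[-35.3, 5.0, 47.9], [-18.4, 5.2, 48.4], [-1.3, 5.2, 48.7], [15.8, 5.6, 49.3], [33.4, 10.2, 49.7]]
   angle 1.6
```

View pics/g.png

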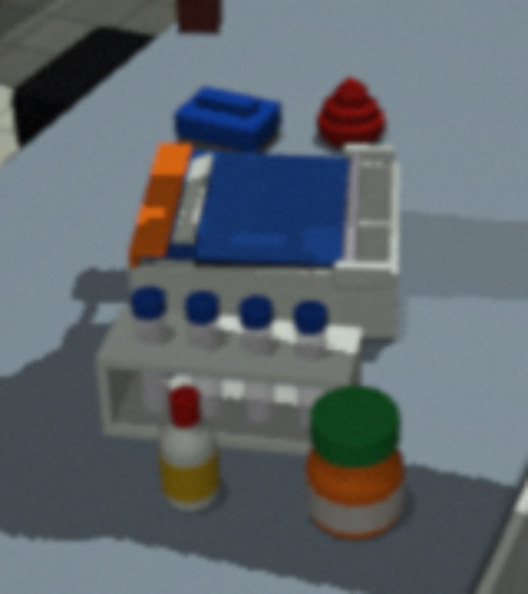

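The flap lies tucked under the lip at (160,205), with its hinge edge still as far forward as when pushed home. The loose things haven't moved and the hand is clear.

```bash
python3 -c "
from station import manip
print(manip.job_done())"
```

```text
the job is handed in; nothing more can be done
None
```

The case is shut: the flap was folded flat, pressed down and pushed to its end stop under the orange lip. The hand is clear, the loose things look unmoved, and I handed the job in at about 9 s.

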